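# Lengthen the work rest to the marked hole and lay the blank in it

## Robot

A 6-joint arm with a two-finger parallel gripper is mounted at the origin on the work surface. World frame = base frame: x ahead of the robot, y to its left, z up, the work surface at z = 0. Lengths are in mm, angles in degrees, forces in N, time in s.
With the tool pointing down it reaches from about 300 to 850 mm from the base axis. Payload 4.2 kg.
Tool frame: the origin (TCP) lies between the finger pads; the fingertips stand 22 mm ahead of it and the grasp point (between the pads) lies 3 mm ahead of it (env.finger_overhang is the distance from the TCP to the fingertips, in mm); z points along the fingers, y is the line along which they close (so a half turn about z gives the same grasp; the last joint's range is limited). The gripper opens to 91 mm and grips with 3 to 60 N. Pads are 32 mm wide; open, the fingers measure 118 mm over their backs; the gripper's body (76 mm by 178 mm) begins 60 mm behind the grasp point.
Start: joints at [-77.75, 18.312, 89.639, -0, 72.044, -1.146], TCP at [133.215, -559.37, 235.976] pointing down, gripper open.
Joint ranges: [-177.97, 177.97], [-48.28, 115.42], [12.27, 149.76], [-77.06, 257.06], [2.81, 150.46], [-146.56, 146.56]. Speed limits (degrees/s): [147.25, 147.25, 180, 180, 180, 180].

## Interface

Orientations are given as [roll, pitch, yaw] about the fixed x, y, z axes, in that order (R = Rz(yaw) Ry(pitch) Rx(roll)).
In Python, from workcell import state, cams, ticket, look_for, outline_of, env gives the robot as it stands.
- The arm moves only by the tool servo_tool, never from a script. Its argument "steps" is a list of rows, each a list of 3 entries, a list of its own where there are three numbers: the closure in counts, from 0 (fully open) to 255 (shut), then the shift along the tool's x, y, z in mm, then the turn, a rotation vector about the tool's x, y, z in rad. A call has exactly 10 rows; each row shifts and turns the commanded pose from where the row before left it, along the tool's axes as they then stand; what a row does not reach is not made up. A row lasts 1/10 s, in which the tool goes at most 50 mm and 8.59 degrees, less where a joint would pass 70% of its speed; a pose out of reach is approached as far as the arm can. A call with a gripper value outside its range is refused whole. The fingers move at their own pace and stop on an object; "squeeze" is the grip in N (left out, the last holds). Time passes only in rows, so rows that do not move let the fingers close, or fill a call up. It gives the time, the measured TCP pose, the force, the opening and the grip force at its end, in the units of the state.
- state(): the state, without advancing time (a new reading comes with each control period).
- cams.grab_frame(name): name is "scene" or "side" or "wrist"; returns a dict with "color" (400x640x3 uint8, red, green, blue), "z_map" (400x640 float32, mm along the optical axis (not along the pixel's ray), 0 where there is no reading), "fovy" (degrees; the focal length in pixels is half the picture's height over the tangent of half this angle, whatever the lens; pixels are square), "cx", "cy" (the principal point, pixels), "k1" (the pictures are not rectified: a ray, as slopes to the right and down, at radius r is drawn at 1 + k1 r^2 times it, then the intrinsics apply), "eye" and "rotation" of the camera in the world; the wrist camera has in their place "tool_from_camera" (4x4, takes a point from camera to tool coordinates, whose origin is the TCP and whose axes are the flange's). Camera axes: x right, y up, looking along -z (the intrinsics and any distortion apply to the point x, -y, -z); pixel columns grow to the right and rows downward; lengths in mm; the calibration is good to about 2 mm. A picture is of the moment at which its call begins: read the wrist's pose just before it.
- ticket.job_done(): hands the job in; it is judged then, once.
Trained networks look in a picture, given as the dict that the camera call returned (one of the last four; its "shot" number tells which), for a name from the list of things; names that differ only in an ending like _2 or _b are one class to them, and where a whole thing is asked for, a point or a joint stands for the part that bears it (a point fixed in the world has none). Each returns a list of dicts, best first, with "confidence" (0 to 1); they miss things now and then, are a little off and sometimes report something else, mostly with a low value. They report only what shows in the picture. A call takes as long as a camera call. They do not tell look-alikes from the thing itself.
- look_for(picture, thing): "at" ([column, row] in pixels, amid what is visible of it).
- outline_of(picture, thing): "pixels" (400x640 bool, what is visible of it) and "at" ([column, row] in pixels, amid what is visible of it).
The state is a dict: "time_s": time; "qpos": joint angles; "qvel": joint speeds; "effort": joint torques, N m; "ee_pos": TCP position; "ee_rot": TCP orientation; "force": force on the tool from outside, world axes, zero at the start; "torque": the same for the moment, N m; "gripper_width": finger opening in mm; "gripper_force": force on a finger pad.
Only numpy, scipy, OpenCV 4.12 (cv2) and the standard library are available. Lean on these libraries where they do the work, as an engineer would, in place of code of your own. Each camera call takes 0.05 s, during which the arm holds its last target. There are 200 camera calls.

## Task

Lengthen the telescoping work rest to the hole marked by the little pointer: press its spring button down, slide it along the tube, and let it pop fully up through that hole, never forcing the button hard down or against the edge of a hole. Then lay the long square wood blank in the rest's two saddles so that it sticks out past both, let go of it, and do not knock over the white glue bottle.

Things in the scene. Friction and masses are not known exactly. Their poses are not given: they have to be found in the camera images.
- rest: work rest fixed to the bench: teal foot carrying a level square steel tube 36 mm wide. Origin under the foot, on the bench; y runs along the tube, z up. Tube top: z = 80 mm, y = -75 to +62 mm. In it, on x = 0, three round 16.8 mm holes joined by a narrow slot; the button starts in the first, at y = -20; the others follow towards +y, each some 25 to 35 mm on from the one before
- button_head (a point): centre of the button's head, a dark steel disc 18 mm across and 14 mm high on an 8 mm neck; when up, its underside is 12 mm and its top 26 mm above the tube. A 15 mm shoulder below it fills the hole and locks the slide. Once pressed and slid 4 mm or more off a hole, it stays held down by the tube wall; pushed on along the tube it pops up by itself at the next hole and locks
- button (a joint): how far the button is down, m: 0 fully up in a hole, 0.004 held under the tube wall (shoulder free of the hole from here down), 0.008 at the hard stop. Its spring pushes up with 4 N at 0, 6 N at 0.004, 8 N at 0.008. More than 25 N on the hard stop, or between shoulder and tube, harms it
- slide (a joint): how far the rest is lengthened, m: the aluminium bar inside the tube, which carries the button and the sliding saddle. About 0 with the button in the first hole, at most 0.066, growing towards the rest's +y; with the button pressed it slides with about 2 N of friction, and with 3 to 6 N while the released button rubs under the tube wall
- pointer: dark steel block (10 x 12 x 12 mm) with a flat pointed tip, beside the tube on its +x side, level with its top, at the second or third hole (a round screw stands at the other). Origin at the block's underside, 30 mm beside the tube's middle line; along the tube it is only roughly placed, within 8 mm of the middle of the hole it marks. Axes parallel to the rest's
- fixed_saddle (a point): middle of the seat of the fixed saddle, at rest y = -100 mm, 130 mm above the bench: flat seat 12 mm long along y, with a lip on either x side, 13 mm high and 28 mm apart. Axes parallel to those of the rest.
- sliding_saddle (a point): the same point of the like saddle on the slide, 88 mm to the +y side of the button, seat also 130 mm above the bench
- blank_mid (a point): centre of the long blank of dark wood, 20 x 20 x 280 mm, about 80 g, lying on the bench; its y axis runs along its length. The other pieces of wood are 130 mm or shorter.
- glue_mid (a point): middle of the white glue bottle, 40 mm diameter, 110 mm tall with cap, standing on the bench; z up along it
Mind the look-alikes: they are no part of the job. What is shaped like the rest but blue is not meant.

How it is judged (in metres and radians):
On the way, in this order (a step that is already met when the one before it is completed fails the run):
1. the button is pressed down and held under the tube wall, off the first hole (value of joint button above 0.003 m and value of joint slide above 0.005 m), for 0.1 s.
2. the button has popped up in the hole marked by the pointer (value of joint button below 0.0015 m and y of button_head in the frame of pointer between -0.011 and 0.011 m), for 0.2 s.
At the end, for the whole second after the job is handed in: the button is up (less than 1.5 mm down) in the hole at the pointer (within 11 mm of it along the tube), and the long blank lies still on both seats, between the lips (within 9 mm of the middle and 4 mm in height, 0.09 rad along the tube), sticking out past both saddles (all of step 2 and x of blank_mid in the frame of fixed_saddle between -0.009 and 0.009 m and z of blank_mid in the frame of fixed_saddle between 0.006 and 0.014 m and y of blank_mid in the frame of fixed_saddle below 0.132 m and y of blank_mid in the frame of sliding_saddle above -0.132 m and angle between the y axis of blank_mid and the y axis of rest, either way round below 0.09 rad and linear speed of blank below 0.02 m/s); the robot touches nothing.
It fails at once if the button is pressed on its hard stop with more than 25 N (contact force between button and slide_c0 above 25 N).
It fails at once if the button's shoulder is forced against the tube with more than 25 N (contact force between button and rest above 25 N).
It fails at once if the glue bottle is knocked over (angle between glue_mid's own z axis and vertical above 0.6 rad).
It also fails if it takes over 58 s, if anything falls off the work surface, if the arm or the gripper's body presses on something with over 40 N, if the wrist force passes 120 N, or if a joint passes its speed limit or range.

## Working session

There is one attempt and no reset: what is moved stays moved. The work goes in short steps, Python scripts to look and compute and a tool call to move; the robot and the scene stay as the last step left them, time stands still between calls to the robot, and variables do not carry over. Pictures are saved under pics/ and viewed, at most 10 in all, crops included, and the job is handed in when it is done.

Besides the shell and the picture viewer there is one more tool, called as name(argument=value, ...), one argument or row to a line, values as JSON. servo_tool: Moves the arm, as the interface text tells. Its arguments: {"type":"object","properties":{"steps":{"type":"array","items":{"type":"array"}},"squeeze":{"type":"number"}},"required":["steps"]}

```bash
mkdir -p pics; cat > h.py <<'E'
import numpy as np, cv2
from workcell import state, cams, ticket, look_for, outline_of, env
from scipy.spatial.transform import Rotation as R
def tool():
    s=state(); T=np.eye(4); T[:3,:3]=R.from_euler('xyz',s['ee_rot'],degrees=True).as_matrix(); T[:3,3]=s['ee_pos']; return T
def grab(n):
    T=tool(); f=cams.grab_frame(n)
    if n=='wrist': f['M']=T@np.array(f['tool_from_camera'])
    else:
        M=np.eye(4); r=np.array(f['rotation']); M[:3,:3]=r if r.shape==(3,3) else R.from_euler('xyz',r,degrees=True).as_matrix(); M[:3,3]=f['eye']; f['M']=M
    return f
def cloud(f):
    H,W=f['z_map'].shape; fl=H/2/np.tan(np.radians(f['fovy'])/2)
    K=np.array([[fl,0,f['cx']],[0,fl,f['cy']],[0,0,1.]]); D=np.array([f['k1'],0,0,0,0.])
    u,v=np.meshgrid(np.arange(W),np.arange(H))
    p=cv2.undistortPoints(np.stack([u,v],-1).reshape(-1,1,2).astype(np.float64),K,D).reshape(H,W,2)
    z=f['z_map']; P=np.stack([p[...,0]*z,-p[...,1]*z,-z],-1)
    return P@f['M'][:3,:3].T+f['M'][:3,3], p
def save(f,n,crop=None,s=1):
    c=f['color'][...,::-1]
    if crop: c=c[crop[1]:crop[3],crop[0]:crop[2]]
    cv2.imwrite('pics/'+n,cv2.resize(c,None,fx=s,fy=s,interpolation=cv2.INTER_CUBIC))
E
python3 - <<'E'
from h import *
s=state(); print(s['time_s'],s['ee_pos'],s['ee_rot'],env.finger_overhang)
ims=[]
for n in ['scene','side']:
    f=grab(n); C,_=cloud(f); save(f,n+'0.png'); print(n,f['eye'],f['k1'],f['fovy'])
    np.savez(n+'0.npz',C=C,color=f['color'])
    for t in ['rest','button_head','pointer','blank_mid','glue_mid','sliding_saddle','fixed_saddle']:
        for d in look_for(f,t)[:3]:
            c,r=np.round(d['at']).astype(int); print(t,round(d['confidence'],2),c,r,C[r,c].round(0))
E
```

```text
0.0 [ 133.12481837 -558.91112658  235.1348865 ] [-1.79901314e+02 -1.88737440e-03  1.33966273e+01] 22.0
scene [1027.1141296   139.99192524  682.6916902 ] -0.10869445578635233 49.426805553943026
rest 0.72 350 277 [617.  52.  69.]
rest 0.59 402 190 [365.  89.  54.]
rest 0.37 345 258 [609.  39. 106.]
button_head 0.58 346 260 [612.  42. 106.]
button_head 0.5 398 170 [360.  73. 100.]
blank_mid 0.63 208 217 [ 543. -273.   18.]
glue_mid 0.89 317 174 [388. -90.  62.]
sliding_saddle 0.97 443 176 [336. 163.  92.]
sliding_saddle 0.94 396 263 [585. 120.  99.]
fixed_saddle 0.97 399 193 [369.  85.  47.]
fixed_saddle 0.67 350 280 [618.  53.  61.]
side [337.05969085 483.69989482 415.72235406] -0.034632682025810185 54.98676736433191
rest 0.78 253 258 [565. 100.  66.]
rest 0.77 404 305 [346. 143.  78.]
button_head 0.64 407 259 [352.  81.  98.]
button_head 0.45 248 214 [596.  46. 103.]
blank_mid 0.96 352 180 [ 508. -275.   13.]
glue_mid 0.63 412 221 [357. -69.  61.]
sliding_saddle 0.57 239 248 [569. 126. 102.]
fixed_saddle 0.83 253 251 [567.  94.  74.]
fixed_saddle 0.78 407 306 [342. 144.  79.]
```

View pics/scene0.png

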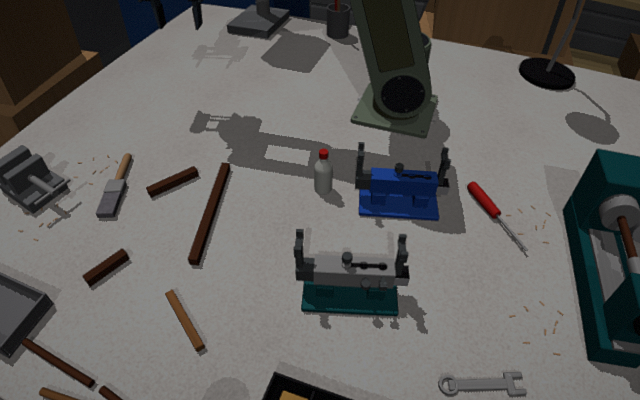

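View pics/side0.png

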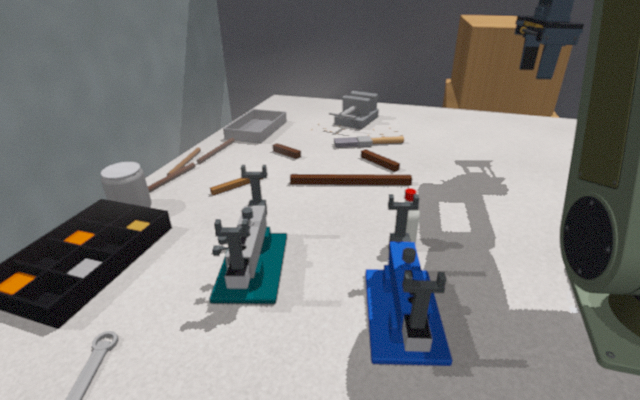

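Both views show the teal rest, with the button at scene (347,260). Its slot runs right to (385,266), so rest +y is roughly world +y. The blank runs from (228,165) to (193,262), and the glue bottle is at (323,172), away from the direct path. Next I'll measure both.

```bash
python3 - <<'E'
from h import *
for n in ['scene','side']:
    d=np.load(n+'0.npz'); C=d['C'].reshape(-1,3); c=d['color'].reshape(-1,3).astype(int)
    near=(abs(C[:,0]-605)<70)&(abs(C[:,1]-42)<140)
    m=near&(C[:,2]>74)&(C[:,2]<86)&(c.min(1)>100); P=C[m]
    print(n,'tube',len(P),P.mean(0).round(1)); 
    if len(P)>5:
        r=cv2.minAreaRect(P[:,:2].astype(np.float32)); print(r)
    for lo,hi in [(124,134),(134,146)]:
        m=near&(C[:,2]>lo)&(C[:,2]<hi); P=C[m]
        for s in (-1,1):
            Q=P[(P[:,1]-42)*s>0]; 
            if len(Q):print('saddle',lo,s,len(Q),np.median(Q,0).round(1),Q.min(0).round(0),Q.max(0).round(0))
    m=near&(C[:,2]>98)&(C[:,2]<110)&(abs(C[:,1]-42)<30);Q=C[m];print('btn',len(Q),Q.mean(0).round(1) if len(Q) else 0, Q.max(0).round(0))
    # blank
    m=(abs(C[:,0]-520)<200)&(abs(C[:,1]+275)<90)&(C[:,2]>14)&(C[:,2]<26)&(c.max(1)<130)
    im=np.zeros(m.shape,np.uint8);im[m]=1;k,L,st,_=cv2.connectedComponentsWithStats(im.reshape(400,640))
    j=1+st[1:,4].argmax();P=C[(L==j).ravel()];print('blank',len(P),cv2.minAreaRect(P[:,:2].astype(np.float32)),np.median(P[:,2]))
    m=(abs(C[:,0]-375)<60)&(abs(C[:,1]+80)<60)&(C[:,2]>20);Q=C[m];print('glue',len(Q),Q.min(0).round(0),Q.max(0).round(0))
E
```

```text
scene tube 858 [599.5  48.6  80.3]
((598.5211791992188, 53.01404571533203), (36.58024978637695, 134.47845458984375), 16.265180587768555)
saddle 124 -1 120 [623.3 -35.4 130. ] [604. -45. 125.] [648. -25. 134.]
saddle 124 1 126 [576.7 122.9 130.2] [562. 112. 124.] [600. 135. 134.]
saddle 134 -1 104 [639.  -35.5 142. ] [604. -47. 134.] [648. -25. 145.]
saddle 134 1 112 [591.7 124.1 141.8] [557. 113. 134.] [600. 135. 146.]
btn 101 [605.1  41.  104.7] [613.  49. 109.]
blank 998 ((516.2080078125, -282.5931091308594), (279.2340087890625, 22.675880432128906), 15.367668151855469) 20.09616476935554
glue 581 [ 356. -103.   20.] [389. -64. 112.]
side tube 680 [592.7  51.4  78.9]
((612.8809814453125, 42.31202697753906), (60.32804870605469, 170.084716796875), 16.08543586730957)
saddle 124 -1 157 [623.8 -34.9 129. ] [601. -47. 124.] [643. -25. 134.]
saddle 124 1 266 [576.3 125.7 128.8] [554. 112. 124.] [597. 136. 134.]
saddle 134 -1 71 [609.  -36.7 140. ] [602. -50. 134.] [646. -25. 143.]
saddle 134 1 130 [577.1 124.5 140.2] [555. 113. 134.] [598. 135. 143.]
btn 98 [599.9  41.6 103.5] [610.  48. 107.]
blank 581 ((513.3212890625, -280.5047607421875), (274.7228698730469, 20.032155990600586), 15.667301177978516) 18.692400041426424
glue 437 [347. -95.  21.] [377. -64. 110.]
```

```bash
cat >> h.py <<'E'
def plan(dst,yaw,n,cl,nt=None):
    "print n rows straight to world dst / yaw, from the measured pose (tool down)"
    T=tool(); s=state(); y0=R.from_matrix(T[:3,:3]).as_euler('xyz',degrees=True)[2]
    dy=(yaw-y0+180)%360-180; d=(np.array(dst)-T[:3,3])/n; nt=nt or n; rows=[]
    for i in range(n):
        y=np.radians(y0+dy*min(i,nt)/nt); c,s_=np.cos(y),np.sin(y)
        sh=[c*d[0]+s_*d[1], s_*d[0]-c*d[1], -d[2]]
        rows.append([cl,[round(float(v),1) for v in sh],[0,0,round(float(-np.radians(dy)/nt),4) if i<nt else 0]])
    for k in range(0,n,10): print(str(rows[k:k+10]).replace(' ',''))
E
python3 - <<'E'
from h import *
f=grab('wrist'); print(np.round(f['tool_from_camera'],2),f['fovy'])
plan([600,45,250],106.3,20,0)
E
```

```text
[[  -0.      0.96    0.28   80.4 ]
 [   1.      0.      0.      0.34]
 [  -0.      0.28   -0.96 -148.37]
 [   0.      0.      0.      1.  ]] 70.9930961917728
[[0,[29.7,-24.0,-0.7],[0,0,-0.0811]],[0,[31.5,-21.5,-0.7],[0,0,-0.0811]],[0,[33.2,-18.9,-0.7],[0,0,-0.0811]],[0,[34.6,-16.1,-0.7],[0,0,-0.0811]],[0,[35.8,-13.3,-0.7],[0,0,-0.0811]],[0,[36.8,-10.3,-0.7],[0,0,-0.0811]],[0,[37.5,-7.3,-0.7],[0,0,-0.0811]],[0,[37.9,-4.3,-0.7],[0,0,-0.0811]],[0,[38.2,-1.2,-0.7],[0,0,-0.0811]],[0,[38.1,1.9,-0.7],[0,0,-0.0811]]]
[[0,[37.9,5.0,-0.7],[0,0,-0.0811]],[0,[37.3,8.1,-0.7],[0,0,-0.0811]],[0,[36.6,11.0,-0.7],[0,0,-0.0811]],[0,[35.5,14.0,-0.7],[0,0,-0.0811]],[0,[34.3,16.8,-0.7],[0,0,-0.0811]],[0,[32.8,19.5,-0.7],[0,0,-0.0811]],[0,[31.1,22.1,-0.7],[0,0,-0.0811]],[0,[29.2,24.6,-0.7],[0,0,-0.0811]],[0,[27.1,26.9,-0.7],[0,0,-0.0811]],[0,[24.9,29.0,-0.7],[0,0,-0.0811]]]
```

servo_tool(
  steps=[
    [0, [29.7, -24.0, -0.7], [0, 0, -0.0811]],
    [0, [31.5, -21.5, -0.7], [0, 0, -0.0811]],
    [0, [33.2, -18.9, -0.7], [0, 0, -0.0811]],
    [0, [34.6, -16.1, -0.7], [0, 0, -0.0811]],
    [0, [35.8, -13.3, -0.7], [0, 0, -0.0811]],
    [0, [36.8, -10.3, -0.7], [0, 0, -0.0811]],
    [0, [37.5, -7.3, -0.7], [0, 0, -0.0811]],
    [0, [37.9, -4.3, -0.7], [0, 0, -0.0811]],
    [0, [38.2, -1.2, -0.7], [0, 0, -0.0811]],
    [0, [38.1, 1.9, -0.7], [0, 0, -0.0811]],
  ],
)

```text
time_s: 1.85
ee_pos: [367.3, -255.8, 243.2]
ee_rot: [180.0, 0.0, 60.0]
force: [0.0, -0.3, -0.5]
gripper_width: 91.2
gripper_force: 0.0
```

servo_tool(
  steps=[
    [0, [37.9, 5.0, -0.7], [0, 0, -0.0811]],
    [0, [37.3, 8.1, -0.7], [0, 0, -0.0811]],
    [0, [36.6, 11.0, -0.7], [0, 0, -0.0811]],
    [0, [35.5, 14.0, -0.7], [0, 0, -0.0811]],
    [0, [34.3, 16.8, -0.7], [0, 0, -0.0811]],
    [0, [32.8, 19.5, -0.7], [0, 0, -0.0811]],
    [0, [31.1, 22.1, -0.7], [0, 0, -0.0811]],
    [0, [29.2, 24.6, -0.7], [0, 0, -0.0811]],
    [0, [27.1, 26.9, -0.7], [0, 0, -0.0811]],
    [0, [24.9, 29.0, -0.7], [0, 0, -0.0811]],
  ],
)

```text
time_s: 2.85
ee_pos: [600.7, 46.5, 250.0]
ee_rot: [180.0, 0.0, 106.5]
force: [0.3, 0.3, 0.0]
gripper_width: 90.9
gripper_force: 0.0
```

```bash
python3 - <<'E'
from h import *
s=state(); print(s['time_s'],s['ee_pos'],s['ee_rot'],s['force'])
f=grab('wrist'); C,_=cloud(f); save(f,'w1.png'); np.savez('w1.npz',C=C,color=f['color'],**{k:f[k] for k in('M','fovy','cx','cy','k1')})
for t in ['rest','button_head','pointer','sliding_saddle','fixed_saddle']:
    for d in look_for(f,t)[:3]:
        c,r=np.round(d['at']).astype(int); print(t,round(d['confidence'],2),c,r,C[r,c].round(0))
E
```

```text
2.85 [600.71218983  46.53968848 249.99415157] [1.79993291e+02 1.67463338e-02 1.06536900e+02] [0.27791462 0.27063624 0.04953734]
rest 0.93 125 93 [366.  89.  73.]
rest 0.84 316 177 [597.  59.  80.]
button_head 0.86 95 104 [357.  74. 105.]
pointer 0.45 346 139 [617. 110.  79.]
sliding_saddle 0.9 316 116 [577. 124. 130.]
sliding_saddle 0.85 96 12 [336. 161.  88.]
fixed_saddle 0.91 128 90 [365.  93.  67.]
fixed_saddle 0.78 316 172 [596.  62.  66.]
```

View pics/w1.png

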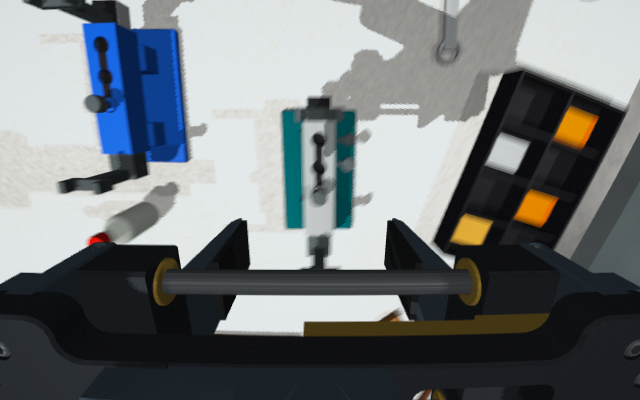

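The wrist view shows the button at about (319,187) and holes at about (320,167) and (319,141). The pointer and screw are on the right side of the tube, around x=345, so I'll zoom in there.

```bash
python3 - <<'E'
from h import *
f=grab('wrist'); C,_=cloud(f); save(f,'w2.png',(270,90,370,225),4.4); np.savez('w1.npz',C=C,color=f['color'],**{k:f[k] for k in('M','fovy','cx','cy','k1')})
s=state(); print(s['time_s'],s['ee_pos'],s['ee_rot'])
E
```

```text
3.2 [599.20859805  44.1412856  250.02405686] [-1.79968588e+02  1.75392902e-02  1.06248336e+02]
```

View pics/w2.png

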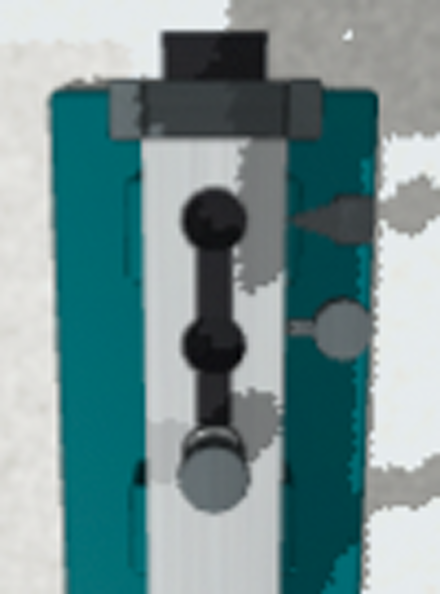

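```bash
python3 - <<'E'
from h import *
f=np.load('w1.npz'); C=f['C']; M=f['M']; fl=200/np.tan(np.radians(f['fovy'])/2)
K=np.array([[fl,0,f['cx']],[0,fl,f['cy']],[0,0,1.]]); D=np.array([f['k1'],0,0,0,0.])
a=np.radians(16.3); Y=np.array([-np.sin(a),np.cos(a)]); X=np.array([Y[1],-Y[0]])
def pt(zx,zy,h):
    uv=np.array([[(zx+.5)/4.4-.5+270,(zy+.5)/4.4-.5+90]])
    p=cv2.undistortPoints(uv.reshape(1,1,2),K,D).ravel(); d=M[:3,:3]@[p[0],-p[1],-1]; return M[:3,3]+d*(h-M[2,3])/d[2]
P={n:pt(*v) for n,v in dict(b=(213.5,477,106),h2=(214,343,80),h3=(214,220,80),ptr=(345,221,80),el=(143,300,80),er=(287,300,80),el2=(147,560,80),er2=(280,560,80)).items()}
b=P['b']
for n,p in P.items(): q=p[:2]-b[:2]; print(n,p.round(1),'along',(q@Y).round(1),'x',(q@X).round(1))
l=(P['el']+P['er'])/2; l2=(P['el2']+P['er2'])/2; d=l-l2; print('yaw',np.degrees(np.arctan2(-d[0],d[1])))
P=C.reshape(-1,3); q=(P[:,:2]-b[:2]); al=q@Y; x=q@X
m=(abs(al)<8)&(abs(x)<8)&(P[:,2]>95);print('btn',P[m].mean(0).round(1),m.sum())
m=(abs(al-80)<100)&(abs(x-30)<8)&(P[:,2]>55)&(P[:,2]<130)
for k in range(0,90,5):
    mm=m&(al>=k)&(al<k+5); print(k,mm.sum(),P[mm,2].max().round(1) if mm.any() else '',end='; ')
m=(abs(x)<25)&(al>75)&(al<100)&(P[:,2]>124);print('\nsl',P[m].min(0),P[m].max(0),np.median(x[m]),np.median(al[m]))
m=(abs(x)<15)&(al>-15)&(al<55)&(abs(P[:,2]-80)<6);print('tube z',np.median(P[m,2]),x[m].min(),x[m].max())
E
```

```text
b [602.3  40.5 106. ] along 0.0 x 0.0
h2 [594.4  68.2  80. ] along 28.8 x 0.2
h3 [585.6  98.4  80. ] along 60.3 x 0.2
ptr [617.5 107.5  80. ] along 60.0 x 33.4
el [573.7  73.8  80. ] along 40.0 x -18.1
er [609.3  84.2  80. ] along 40.0 x 19.1
el2 [593.6   5.5  80. ] along -31.2 x -18.1
er2 [628.6  15.7  80. ] along -31.2 x 18.3
yaw 16.002879371805438
btn [601.9  41.  104.7] 213
0 0 ; 5 0 ; 10 0 ; 15 0 ; 20 2 78.3; 25 35 79.1; 30 69 79.2; 35 42 79.2; 40 0 ; 45 0 ; 50 0 ; 55 52 80.9; 60 53 81.3; 65 14 80.5; 70 0 ; 75 0 ; 80 0 ; 85 0 ; 
sl [556.23487466 113.46318698 127.50682195] [599.22604683 134.6720702  398.18939662] -1.3579526908321107 84.40447883392613
tube z 79.5642542604761 -14.998920557670587 14.974193828370279
```

servo_tool(
  steps=[
    [140, [-0.5, 0.2, 13], [0, 0, 0]],
    [140, [-0.5, 0.2, 13], [0, 0, 0]],
    [140, [-0.5, 0.2, 13], [0, 0, 0]],
    [140, [-0.5, 0.2, 13], [0, 0, 0]],
    [140, [-0.5, 0.2, 13], [0, 0, 0]],
    [140, [-0.5, 0.1, 13], [0, 0, 0]],
    [140, [-0.5, 0.1, 13], [0, 0, 0]],
    [140, [-0.5, 0.1, 13], [0, 0, 0]],
    [140, [0, 0, 4], [0, 0, 0]],
    [140, [0, 0, 0], [0, 0, 0]],
  ],
  squeeze=10,
)

```text
time_s: 4.2
ee_pos: [601.9, 41.6, 141.1]
ee_rot: [-179.9, -0.0, 106.3]
force: [-0.1, -0.6, 0.6]
gripper_width: 41.2
gripper_force: 0.0
```

```bash
python3 - <<'E'
from h import *
L=[]
for n in ['wrist','side','scene']:
    f=grab(n); s=state(); L.append(s['ee_pos']); 
    if n=='wrist': save(f,'w3.png')
    if n=='side': save(f,'s3.png',(180,150,340,330),3.3)
print(np.round(L,1),s['ee_rot'],s['gripper_width'],s['time_s'])
E
```

```text
[[602.4  41.6 141.8]
 [602.7  41.7 142.3]
 [602.8  41.7 142.6]] [1.79919499e+02 2.38094710e-02 1.06330025e+02] 40.62588783377189 4.35
```

View pics/s3.png

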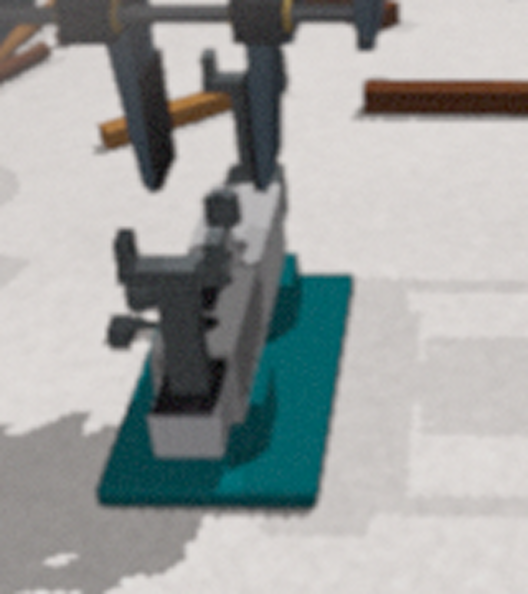

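The fingers straddle the button head, with tips at crop (155,185) and (262,185) and the head at (222,205). I'll descend and grip.

servo_tool(
  steps=[
    [140, [0, 0, 9], [0, 0, 0]],
    [140, [0, 0, 9], [0, 0, 0]],
    [140, [0, 0, 9], [0, 0, 0]],
    [140, [0, 0, 0], [0, 0, 0]],
    [200, [0, 0, 0], [0, 0, 0]],
    [255, [0, 0, 0], [0, 0, 0]],
    [255, [0, 0, 0], [0, 0, 0]],
    [255, [0, 0, 0], [0, 0, 0]],
    [255, [0, 0, 0], [0, 0, 0]],
    [255, [0, 0, 0], [0, 0, 0]],
  ],
  squeeze=10,
)

```text
time_s: 5.35
ee_pos: [601.8, 41.4, 115.2]
ee_rot: [-179.9, 0.0, 106.3]
force: [-3.0, -0.3, 3.4]
gripper_width: 17.5
gripper_force: 10.0
```

servo_tool(
  steps=[
    [255, [0, 0, 1], [0, 0, 0]],
    [255, [0, 0, 1], [0, 0, 0]],
    [255, [0, 0, 1], [0, 0, 0]],
    [255, [0, 0, 1], [0, 0, 0]],
    [255, [0, 0, 1], [0, 0, 0]],
    [255, [0, 0, 0.8], [0, 0, 0]],
    [255, [0, 0, 0], [0, 0, 0]],
    [255, [0, 0, 0], [0, 0, 0]],
    [255, [0, 0, 0], [0, 0, 0]],
    [255, [0, 0, 0], [0, 0, 0]],
  ],
  squeeze=10,
)

```text
time_s: 6.35
ee_pos: [601.9, 41.4, 109.4]
ee_rot: [-179.9, 0.0, 106.3]
force: [-5.1, -1.7, 6.8]
gripper_width: 17.4
gripper_force: 10.0
```

servo_tool(
  steps=[
    [255, [0, -0.4, 0], [0, 0, 0]],
    [255, [0.5, -0.2, 0], [0, 0, 0]],
    [255, [1, 0, 0], [0, 0, 0]],
    [255, [1, 0, 0], [0, 0, 0]],
    [255, [1.5, 0, 0], [0, 0, 0]],
    [255, [2, 0, 0], [0, 0, 0]],
    [255, [2, 0, 0], [0, 0, 0]],
    [255, [2, 0, 0], [0, 0, 0]],
    [255, [2, 0, 0], [0, 0, 0]],
    [255, [0, 0, 0], [0, 0, 0]],
  ],
  squeeze=10,
)

```text
time_s: 7.35
ee_pos: [598.5, 52.9, 109.7]
ee_rot: [180.0, 0.0, 106.3]
force: [-3.9, -1.2, 6.2]
gripper_width: 17.3
gripper_force: 10.0
```

```bash
python3 - <<'E'
from h import *
f=grab('scene'); C,_=cloud(f); s=state(); print(s['ee_pos'],s['force'])
for d in look_for(f,'sliding_saddle')[:2]: print(d)
P=C.reshape(-1,3); a=np.radians(16.2); Y=np.array([-np.sin(a),np.cos(a)])
m=(abs(P[:,0]-580)<40)&(P[:,1]>100)&(P[:,1]<180)&(P[:,2]>124)&(P[:,2]<148); al=(P[m][:,:2]-[602,40.8])@Y
print(m.sum(),np.percentile(al,[2,50,98]))
c=np.load('scene0.npz')['C'].reshape(-1,3); m=(abs(c[:,0]-580)<40)&(c[:,1]>100)&(c[:,1]<180)&(c[:,2]>124)&(c[:,2]<148); al=(c[m][:,:2]-[602,40.8])@Y
print(m.sum(),np.percentile(al,[2,50,98]))
E
```

```text
[598.48388007  52.88888053 109.64535268] [-4.83922445 -1.98244143  6.77530533]
{'at': [442.4, 173.8], 'confidence': 0.92}
{'at': [408.0, 264.8], 'confidence': 0.79}
234 [ 92.1767625   97.55235386 103.93579737]
238 [80.17232429 85.66623352 91.87133406]
```

servo_tool(
  steps=[
    [255, [2, -0.3, 0], [0, 0, 0]],
    [255, [5, -0.2, 0], [0, 0, 0]],
    [255, [6, 0, 0], [0, 0, 0]],
    [255, [6, 0, 0], [0, 0, 0]],
    [255, [6, 0, 0], [0, 0, 0]],
    [255, [6, 0, 0], [0, 0, 0]],
    [255, [6, 0, 0], [0, 0, 0]],
    [255, [5, 0, 0], [0, 0, 0]],
    [255, [3, 0, 0], [0, 0, 0]],
    [255, [0, 0, 0], [0, 0, 0]],
  ],
  squeeze=10,
)

```text
time_s: 8.45
ee_pos: [585.7, 96.5, 109.8]
ee_rot: [179.9, 0.0, 106.3]
force: [-3.2, -1.9, 6.6]
gripper_width: 17.6
gripper_force: 10.0
```

```bash
cat > sl.py <<'E'
from h import *
def slide(tag=None):
    f=grab('scene'); C,_=cloud(f); s=state(); print(s['time_s'],np.round(s['ee_pos'],1),np.round(s['force'],1),s['gripper_width'])
    a=np.radians(16.2); Y=np.array([-np.sin(a),np.cos(a)]); r=[]
    for P in (C.reshape(-1,3),np.load('scene0.npz')['C'].reshape(-1,3)):
        m=(abs(P[:,0]-580)<45)&(P[:,1]>100)&(P[:,1]<220)&(P[:,2]>124)&(P[:,2]<148); r.append(np.percentile((P[m][:,:2]-[602,40.8])@Y,[2,50,98]))
    print('slide',r[0]-r[1])
    if tag: save(f,tag,(270,190,470,320),4)
E
python3 -c "
from sl import *
slide('c4.png')"
```

```text
8.5 [585.7  96.5 109.8] [-3.2 -0.7  6.5] 17.55064575225557
slide [58.45514489 57.52942262 58.30402024]
```

servo_tool(
  steps=[
    [255, [1, 0, 0], [0, 0, 0]],
    [255, [1, 0, 0], [0, 0, 0]],
    [255, [0.9, 0, 0], [0, 0, 0]],
    [255, [0, 0, 0], [0, 0, 0]],
    [255, [0, 0, 0], [0, 0, 0]],
    [185, [0, 0, 0], [0, 0, 0]],
    [185, [0, 0, 0], [0, 0, 0]],
    [185, [0, 0, 0], [0, 0, 0]],
    [185, [0, 0, 0], [0, 0, 0]],
    [185, [0, 0, 0], [0, 0, 0]],
  ],
  squeeze=10,
)

```text
time_s: 9.5
ee_pos: [584.5, 98.9, 108.9]
ee_rot: [180.0, 0.0, 106.3]
force: [-0.4, 0.3, -0.1]
gripper_width: 25.2
gripper_force: 0.0
```

```bash
python3 -c "
from sl import *
slide('c5.png')"
```

```text
9.55 [584.5  98.9 109. ] [-0.5 -0.1 -0.7] 25.07388560024212
slide [61.34494005 60.56526633 61.43188874]
```

View pics/c5.png

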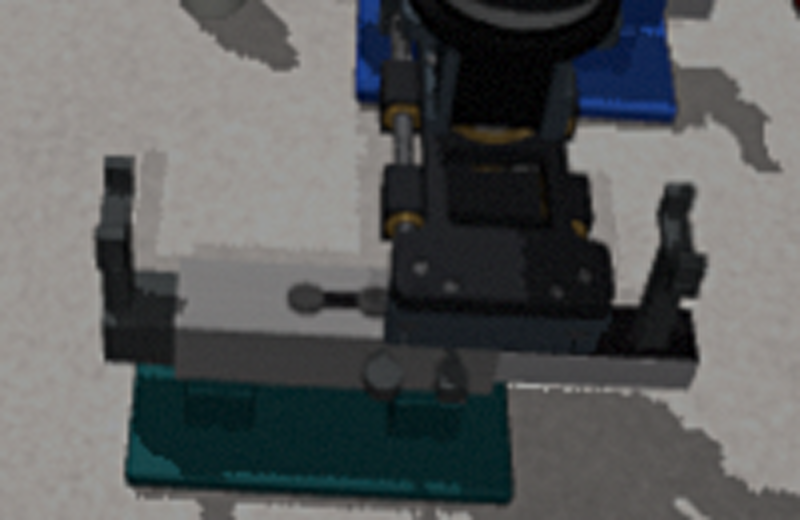

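The gripper hides the button and the slide reads about 61 mm. I'll lift clear and measure the head height.

servo_tool(
  steps=[
    [185, [0, 0, -6], [0, 0, 0]],
    [185, [0, 0, -12], [0, 0, 0]],
    [185, [0, 0, -14], [0, 0, 0]],
    [185, [0, 0, -14], [0, 0, 0]],
    [185, [0, 0, -14], [0, 0, 0]],
    [100, [0, 0, -14], [0, 0, 0]],
    [100, [0, 0, -14], [0, 0, 0]],
    [100, [0, 0, -14], [0, 0, 0]],
    [0, [0, 0, -14], [0, 0, 0]],
    [0, [0, 0, -14], [0, 0, 0]],
  ],
)

```text
time_s: 10.55
ee_pos: [584.5, 98.8, 241.0]
ee_rot: [179.9, 0.0, 106.3]
force: [0.9, 0.0, 0.6]
gripper_width: 62.4
gripper_force: 0.0
```

```bash
python3 - <<'E'
from sl import *
slide()
b=np.array([602,40.8]); a=np.radians(16.2); Y=np.array([-np.sin(a),np.cos(a)]); X=np.array([Y[1],-Y[0]])
def head(P,s,lab):
    q=P[:,:2]-(b+Y*s); x=q@X; al=q@Y
    m=(abs(x)<12)&(abs(al)<14)&(P[:,2]>95)&(P[:,2]<115); Q=P[m]
    if len(Q): print(lab,len(Q),'top',np.percentile(Q[:,2],[50,90]).round(1),'along',np.percentile(al[m],[2,98]).round(1))
    t=(abs(x)<15)&(al>-60)&(al<0)&(abs(P[:,2]-80)<6); print('tube',np.median(P[t,2]))
for n in ['scene','wrist','side']:
    f=grab(n); C,_=cloud(f); head(C.reshape(-1,3),60.5,n)
    if n=='wrist': save(f,'w6.png',(270,90,370,225),4.4)
for n in ['scene0','side0','w1']: head(np.load(n+'.npz')['C'].reshape(-1,3),0,n)
E
```

```text
10.6 [585.7  99.  243.6] [ 0.9 -0.4  1.8] 66.15533664892654
slide [61.32465695 60.42458547 61.03089729]
scene 95 top [105.4 107.3] along [-9.   5.7]
tube 80.25840062469547
wrist 237 top [105.3 106.2] along [-8.6  7.1]
tube 79.59305441567375
side 142 top [104.2 105.6] along [-9.4  7.7]
tube 79.20957526471597
scene0 108 top [105.2 107. ] along [-8.7  7.7]
tube 79.87336301090232
side0 115 top [104.1 105.7] along [-9.2  7.4]
tube 79.23385863086747
w1 230 top [105.2 106.3] along [-8.8  7.3]
tube 79.52441181605639
```

View pics/w6.png

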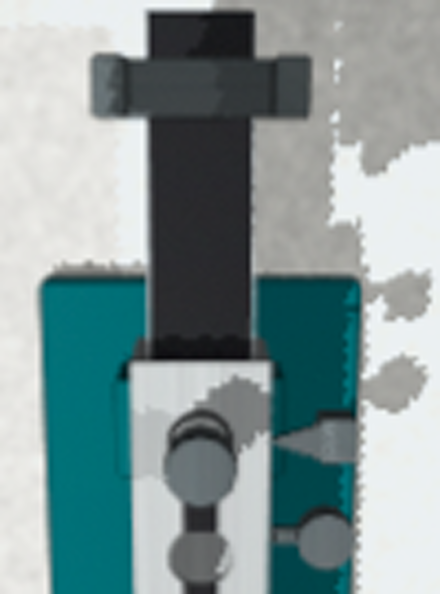

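The head stands at its original height (105–106 mm), level with the pointer at crop (200,470), so it has popped up fully in the third hole. Next is the blank.

```bash
python3 - <<'E'
from h import *
print(state()['ee_pos'])
plan([515,-281.5,200],15.5,20,0)
E
```

```text
[584.38266394  98.82066075 239.70885346]
[[0,[-17.3,-8.7,2.0],[0,0,0.0793]],[0,[-17.9,-7.3,2.0],[0,0,0.0793]],[0,[-18.4,-5.8,2.0],[0,0,0.0793]],[0,[-18.8,-4.4,2.0],[0,0,0.0793]],[0,[-19.1,-2.9,2.0],[0,0,0.0793]],[0,[-19.3,-1.3,2.0],[0,0,0.0793]],[0,[-19.3,0.2,2.0],[0,0,0.0793]],[0,[-19.3,1.7,2.0],[0,0,0.0793]],[0,[-19.1,3.2,2.0],[0,0,0.0793]],[0,[-18.7,4.7,2.0],[0,0,0.0793]]]
[[0,[-18.3,6.2,2.0],[0,0,0.0793]],[0,[-17.8,7.6,2.0],[0,0,0.0793]],[0,[-17.1,9.0,2.0],[0,0,0.0793]],[0,[-16.3,10.3,2.0],[0,0,0.0793]],[0,[-15.5,11.6,2.0],[0,0,0.0793]],[0,[-14.5,12.8,2.0],[0,0,0.0793]],[0,[-13.4,13.9,2.0],[0,0,0.0793]],[0,[-12.3,14.9,2.0],[0,0,0.0793]],[0,[-11.1,15.8,2.0],[0,0,0.0793]],[0,[-9.8,16.7,2.0],[0,0,0.0793]]]
```

servo_tool(
  steps=[
    [0, [-17.3, -8.7, 2.0], [0, 0, 0.0793]],
    [0, [-17.9, -7.3, 2.0], [0, 0, 0.0793]],
    [0, [-18.4, -5.8, 2.0], [0, 0, 0.0793]],
    [0, [-18.8, -4.4, 2.0], [0, 0, 0.0793]],
    [0, [-19.1, -2.9, 2.0], [0, 0, 0.0793]],
    [0, [-19.3, -1.3, 2.0], [0, 0, 0.0793]],
    [0, [-19.3, 0.2, 2.0], [0, 0, 0.0793]],
    [0, [-19.3, 1.7, 2.0], [0, 0, 0.0793]],
    [0, [-19.1, 3.2, 2.0], [0, 0, 0.0793]],
    [0, [-18.7, 4.7, 2.0], [0, 0, 0.0793]],
  ],
)

```text
time_s: 11.75
ee_pos: [548.7, -92.0, 218.2]
ee_rot: [-179.9, 0.0, 60.7]
force: [-1.2, -0.1, -0.6]
gripper_width: 91.1
gripper_force: 0.0
```

servo_tool(
  steps=[
    [0, [-18.3, 6.2, 2.0], [0, 0, 0.0793]],
    [0, [-17.8, 7.6, 2.0], [0, 0, 0.0793]],
    [0, [-17.1, 9.0, 2.0], [0, 0, 0.0793]],
    [0, [-16.3, 10.3, 2.0], [0, 0, 0.0793]],
    [0, [-15.5, 11.6, 2.0], [0, 0, 0.0793]],
    [0, [-14.5, 12.8, 2.0], [0, 0, 0.0793]],
    [0, [-13.4, 13.9, 2.0], [0, 0, 0.0793]],
    [0, [-12.3, 14.9, 2.0], [0, 0, 0.0793]],
    [0, [-11.1, 15.8, 2.0], [0, 0, 0.0793]],
    [0, [-9.8, 16.7, 2.0], [0, 0, 0.0793]],
  ],
)

```text
time_s: 12.75
ee_pos: [513.8, -281.9, 198.1]
ee_rot: [-179.9, 0.1, 15.3]
force: [0.3, -0.6, 0.6]
gripper_width: 91.6
gripper_force: 0.0
```

```bash
cat > bl.py <<'E'
from h import *
def blank(n,lo,hi,tag=None):
    f=grab(n); C,_=cloud(f); o=outline_of(f,'blank_mid'); print(n,[(round(d['confidence'],2),d['at'],int(d['pixels'].sum())) for d in o[:3]])
    if tag: save(f,tag)
    for d in o[:2]:
        P=C[d['pixels']]; P=P[(P[:,2]>lo)&(P[:,2]<hi)]
        if len(P)>20: print(cv2.minAreaRect(P[:,:2].astype(np.float32)),np.median(P[:,2]))
E
python3 - <<'E'
from bl import *
for n in ['wrist','scene','side']: blank(n,15,26)
s=state(); print(s['time_s'],s['ee_pos'],s['ee_rot'],s['gripper_width'])
E
```

```text
wrist [(0.95, [317.1, 155.7], 3536)]
((528.4087524414062, -280.5809631347656), (251.88125610351562, 20.084491729736328), 15.216842651367188) 19.441391687393775
scene [(0.6, [210.6, 217.1], 1315)]
((515.9910278320312, -282.7362365722656), (281.3350830078125, 21.9846248626709), 15.31737232208252) 20.07543651468768
side [(0.85, [351.1, 176.0], 1301)]
((513.2379760742188, -283.2134094238281), (276.08563232421875, 23.697689056396484), 15.724483489990234) 18.835321000240697
13.05 [ 514.43671137 -280.53825755  198.89987527] [-1.79951875e+02  1.78001802e-02  1.55363188e+01] 91.07510969733534
```

servo_tool(
  steps=[
    [0, [0, 1, 22], [0, 0, 0]],
    [0, [0, 1, 22], [0, 0, 0]],
    [0, [0, 0, 22], [0, 0, 0]],
    [0, [0, 0, 22], [0, 0, 0]],
    [0, [0, 0, 22], [0, 0, 0]],
    [0, [0, 0, 22], [0, 0, 0]],
    [0, [0, 0, 20], [0, 0, 0]],
    [0, [0, 0, 12], [0, 0, 0]],
    [0, [0, 0, 7], [0, 0, 0]],
    [0, [0, 0, 0], [0, 0, 0]],
  ],
)

```text
time_s: 14.05
ee_pos: [514.9, -282.8, 27.7]
ee_rot: [-180.0, 0.0, 15.5]
force: [0.2, -0.5, 0.0]
gripper_width: 91.1
gripper_force: 0.0
```

servo_tool(
  steps=[
    [120, [0, 0, 0], [0, 0, 0]],
    [170, [0, 0, 0], [0, 0, 0]],
    [200, [0, 0, 0], [0, 0, 0]],
    [255, [0, 0, 0], [0, 0, 0]],
    [255, [0, 0, 0], [0, 0, 0]],
    [255, [0, 0, 0], [0, 0, 0]],
    [255, [0, 0, 0], [0, 0, 0]],
    [255, [0, 0, 0], [0, 0, 0]],
    [255, [0, 0, 0], [0, 0, 0]],
    [255, [0, 0, 0], [0, 0, 0]],
  ],
  squeeze=25,
)

```text
time_s: 15.05
ee_pos: [515.0, -283.4, 28.1]
ee_rot: [180.0, 0.0, 15.5]
force: [-0.2, 0.1, -0.6]
gripper_width: 20.1
gripper_force: 25.0
```

servo_tool(
  steps=[
    [255, [0, 0, -4], [0, 0, 0]],
    [255, [0, 0, -12], [0, 0, 0]],
    [255, [0, 0, -22], [0, 0, 0]],
    [255, [0, 0, -24], [0, 0, 0]],
    [255, [0, 0, -24], [0, 0, 0]],
    [255, [0, 0, -24], [0, 0, 0]],
    [255, [0, 0, -24], [0, 0, 0]],
    [255, [0, 0, -24], [0, 0, 0]],
    [255, [0, 0, -24], [0, 0, 0]],
    [255, [0, 0, -20], [0, 0, 0]],
  ],
)

```text
time_s: 16.05
ee_pos: [515.1, -283.3, 232.7]
ee_rot: [179.9, -0.1, 15.5]
force: [0.3, -0.6, -0.9]
gripper_width: 19.6
gripper_force: 25.0
```

```bash
python3 - <<'E'
from h import *
s=state();print(s['ee_pos'],s['force'],s['gripper_width'])
plan([591.8,73.4,226],106.2,20,255)
E
```

```text
[ 515.05292691 -283.30129436  232.67608773] [ 0.28744901 -0.62579591 -0.86510093] 19.597779740680714
[[255,[8.5,-16.2,0.3],[0,0,-0.0792]],[255,[9.7,-15.4,0.3],[0,0,-0.0792]],[255,[10.9,-14.6,0.3],[0,0,-0.0792]],[255,[12.0,-13.7,0.3],[0,0,-0.0792]],[255,[13.1,-12.7,0.3],[0,0,-0.0792]],[255,[14.0,-11.7,0.3],[0,0,-0.0792]],[255,[14.9,-10.5,0.3],[0,0,-0.0792]],[255,[15.7,-9.3,0.3],[0,0,-0.0792]],[255,[16.4,-8.0,0.3],[0,0,-0.0792]],[255,[17.0,-6.7,0.3],[0,0,-0.0792]]]
[[255,[17.4,-5.3,0.3],[0,0,-0.0792]],[255,[17.8,-3.9,0.3],[0,0,-0.0792]],[255,[18.1,-2.5,0.3],[0,0,-0.0792]],[255,[18.2,-1.1,0.3],[0,0,-0.0792]],[255,[18.2,0.4,0.3],[0,0,-0.0792]],[255,[18.2,1.8,0.3],[0,0,-0.0792]],[255,[18.0,3.2,0.3],[0,0,-0.0792]],[255,[17.6,4.6,0.3],[0,0,-0.0792]],[255,[17.2,6.0,0.3],[0,0,-0.0792]],[255,[16.7,7.4,0.3],[0,0,-0.0792]]]
```

servo_tool(
  steps=[
    [255, [8.5, -16.2, 0.3], [0, 0, -0.0792]],
    [255, [9.7, -15.4, 0.3], [0, 0, -0.0792]],
    [255, [10.9, -14.6, 0.3], [0, 0, -0.0792]],
    [255, [12.0, -13.7, 0.3], [0, 0, -0.0792]],
    [255, [13.1, -12.7, 0.3], [0, 0, -0.0792]],
    [255, [14.0, -11.7, 0.3], [0, 0, -0.0792]],
    [255, [14.9, -10.5, 0.3], [0, 0, -0.0792]],
    [255, [15.7, -9.3, 0.3], [0, 0, -0.0792]],
    [255, [16.4, -8.0, 0.3], [0, 0, -0.0792]],
    [255, [17.0, -6.7, 0.3], [0, 0, -0.0792]],
  ],
)

```text
time_s: 17.05
ee_pos: [553.4, -104.2, 228.1]
ee_rot: [180.0, -0.0, 61.0]
force: [0.7, -0.1, -0.9]
gripper_width: 19.9
gripper_force: 25.0
```

servo_tool(
  steps=[
    [255, [17.4, -5.3, 0.3], [0, 0, -0.0792]],
    [255, [17.8, -3.9, 0.3], [0, 0, -0.0792]],
    [255, [18.1, -2.5, 0.3], [0, 0, -0.0792]],
    [255, [18.2, -1.1, 0.3], [0, 0, -0.0792]],
    [255, [18.2, 0.4, 0.3], [0, 0, -0.0792]],
    [255, [18.2, 1.8, 0.3], [0, 0, -0.0792]],
    [255, [18.0, 3.2, 0.3], [0, 0, -0.0792]],
    [255, [17.6, 4.6, 0.3], [0, 0, -0.0792]],
    [255, [17.2, 6.0, 0.3], [0, 0, -0.0792]],
    [255, [16.7, 7.4, 0.3], [0, 0, -0.0792]],
  ],
)

```text
time_s: 18.05
ee_pos: [591.8, 74.0, 225.1]
ee_rot: [180.0, 0.0, 106.4]
force: [-0.6, -0.4, -0.9]
gripper_width: 19.5
gripper_force: 25.0
```

```bash
python3 - <<'E'
from h import *
b=np.array([602,40.8]); a=np.radians(16.2); Y=np.array([-np.sin(a),np.cos(a)]); X=np.array([Y[1],-Y[0]])
def ends(n):
    f=grab(n); C,_=cloud(f); P=C.reshape(-1,3); q=P[:,:2]-b; x=q@X; al=q@Y-20
    def rp(m,l):
        if m.sum()>8: print(n,l,m.sum(),'x',np.percentile(x[m],[2,50,98]).round(1),'y',np.percentile(al[m],[2,98]).round(1),'z',np.percentile(P[m,2],[2,50,98]).round(1))
    for y0,nm in ((-100,'fixed'),(128.3,'slid')):
        rp((abs(al-y0)<14)&(abs(x)<30)&(P[:,2]>134)&(P[:,2]<148),nm)
    dark=f['color'].reshape(-1,3).astype(int); red=dark[:,0]>1.5*dark[:,2]+5
    k=(abs(x)<30)&(P[:,2]>150)&(P[:,2]<240)&red
    rp(k&(al<-50),'blank-');rp(k&(al>80),'blank+'); rp(k&(abs(al)<180),'all')
for n in ['scene','side','wrist']: ends(n)
s=state();print(s['time_s'],s['ee_pos'],s['ee_rot'],s['force'])
E
```

```text
scene fixed 103 x [-19.5  15.3  22.7] y [-105.5  -94.3] z [134.6 141.8 144.6]
scene slid 108 x [-20.6 -14.1  21.9] y [121.6 133.3] z [134.5 142.1 145.7]
scene blank- 779 x [-8.   6.9 11.4] y [-123.   -51.5] z [204.6 216.5 218.7]
scene blank+ 741 x [-7.3  7.6 10.8] y [ 81.5 148.2] z [202.2 216.1 218.5]
scene all 1892 x [-7.7  7.4 11.2] y [-121.2  146. ] z [203.1 216.3 218.6]
side fixed 62 x [-22.5 -16.6  19. ] y [-107.4  -94. ] z [134.3 139.4 142.8]
side slid 170 x [-22.2  13.5  20.1] y [121.5 133.5] z [134.5 140.6 143. ]
side blank+ 970 x [-10.6  -4.1   6.7] y [ 83.6 156.4] z [200.8 215.7 217. ]
side all 996 x [-10.6  -4.3   6.6] y [ 77.9 156.4] z [200.3 215.7 217. ]
wrist fixed 77 x [-19.   15.8  20.2] y [-97.6 -94.2] z [134.6 139.8 142.9]
wrist slid 291 x [-20.8  14.9  21.2] y [120.9 131.9] z [137.9 142.4 144.1]
wrist blank+ 5355 x [-8.9  0.2  9.4] y [ 81.8 150.6] z [214.9 216.3 217.8]
wrist all 10089 x [-8.9  0.3  9.5] y [-30.2 149.6] z [214.9 216.3 217.7]
18.2 [591.77352148  73.86190763 224.74400073] [1.79981680e+02 2.71899355e-02 1.06246627e+02] [-0.30442667 -0.8425845  -0.69391676]
```

Blank and saddles agree within 1 mm laterally. I'll lower it.

servo_tool(
  steps=[
    [255, [0, 0, 12], [0, 0, 0]],
    [255, [0, 0, 14], [0, 0, 0]],
    [255, [0, 0, 12], [0, 0, 0]],
    [255, [0, 0, 9], [0, 0, 0]],
    [255, [0, 0, 6], [0, 0, 0]],
    [255, [0, 0, 5], [0, 0, 0]],
    [255, [0, 0, 4], [0, 0, 0]],
    [255, [0, 0, 2.5], [0, 0, 0]],
    [255, [0, 0, 1], [0, 0, 0]],
    [255, [0, 0, 0], [0, 0, 0]],
  ],
)

```text
time_s: 19.2
ee_pos: [592.0, 73.3, 158.7]
ee_rot: [180.0, 0.0, 106.2]
force: [-0.9, 1.0, -1.5]
gripper_width: 20.0
gripper_force: 25.0
```

servo_tool(
  steps=[
    [255, [0, 0, 0.3], [0, 0, 0]],
    [255, [0, 0, 0.3], [0, 0, 0]],
    [255, [0, 0, 0.2], [0, 0, 0]],
    [255, [0, 0, 0], [0, 0, 0]],
    [185, [0, 0, 0], [0, 0, 0]],
    [185, [0, 0, 0], [0, 0, 0]],
    [150, [0, 0, 0], [0, 0, 0]],
    [130, [0, 0, 0], [0, 0, 0]],
    [130, [0, 0, -2], [0, 0, 0]],
    [130, [0, 0, -6], [0, 0, 0]],
  ],
)

```text
time_s: 20.2
ee_pos: [591.5, 73.2, 165.6]
ee_rot: [-179.9, -0.0, 106.2]
force: [-0.9, 0.4, 0.3]
gripper_width: 45.0
gripper_force: 0.0
```

servo_tool(
  steps=[
    [130, [0, 0, -10], [0, 0, 0]],
    [130, [0, 0, -12], [0, 0, 0]],
    [130, [0, 0, -14], [0, 0, 0]],
    [130, [0, 0, -14], [0, 0, 0]],
    [100, [0, 0, -14], [0, 0, 0]],
    [100, [0, 0, -14], [0, 0, 0]],
    [100, [0, 0, -14], [0, 0, 0]],
    [100, [0, 0, -14], [0, 0, 0]],
    [100, [0, 0, -8], [0, 0, 0]],
    [100, [0, 0, 0], [0, 0, 0]],
  ],
)

```text
time_s: 21.2
ee_pos: [592.5, 73.4, 281.9]
ee_rot: [179.8, 0.0, 106.2]
force: [0.5, -0.1, 0.1]
gripper_width: 55.5
gripper_force: 0.0
```

```bash
python3 - <<'E'
from h import *
b=np.array([602,40.8]); a=np.radians(16.2); Y=np.array([-np.sin(a),np.cos(a)]); X=np.array([Y[1],-Y[0]])
for n in ['scene','side','wrist']:
    f=grab(n); C,_=cloud(f); P=C.reshape(-1,3); q=P[:,:2]-b; x=q@X; al=q@Y-20
    c=f['color'].reshape(-1,3).astype(int); k=(abs(x)<30)&(abs(al)<180)&(P[:,2]>120)&(P[:,2]<170)&(c[:,0]>1.5*c[:,2]+5)
    for m in (k&(P[:,2]>144)&(al<0),k&(P[:,2]>144)&(al>60),k):
        if m.sum()>8: print(n,m.sum(),'x',np.percentile(x[m],[2,98]).round(1),'y',np.percentile(al[m],[2,98]).round(1),'z',np.percentile(P[m,2],[50,98]).round(1))
    if n=='scene': save(f,'end.png',(260,150,460,330),3.3)
s=state();print(s['time_s'],s['ee_pos'],s['force'],s['gripper_width'])
E
```

```text
scene 895 x [-8. 11.] y [-122.5   -2.5] z [149.8 152.1]
scene 644 x [-7.8 10.3] y [ 61.7 149.8] z [150.2 152.3]
scene 2545 x [-7.6 11.1] y [-119.4  146. ] z [149.4 152. ]
side 453 x [-11.6   7. ] y [-117.1   -1.7] z [149.2 150.2]
side 834 x [-11.1   7. ] y [ 62.4 152.9] z [149.  150.1]
side 2024 x [-11.6   6.8] y [-104.4  153. ] z [148.9 150.1]
wrist 1240 x [-8.9  8.7] y [-122.7   -1.7] z [149.5 150.9]
wrist 2041 x [-9.1  9.2] y [ 62.6 150.4] z [149.5 151. ]
wrist 4359 x [-9.1  9.1] y [-116.4  148.7] z [149.5 151. ]
21.35 [591.54182125  73.24454258 279.31757552] [-0.17730712  0.1732668   0.12331646] 55.33963740644008
```

View pics/end.png

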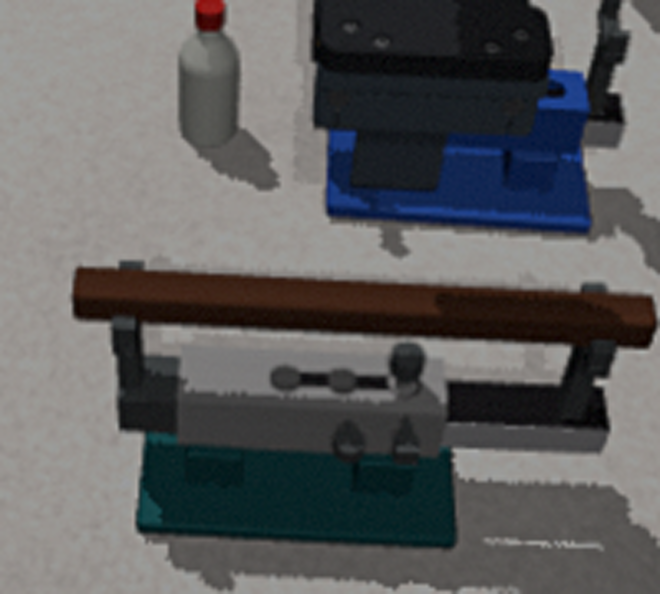

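The blank lies in both saddles with its top at 150 mm, centred and sticking out past both ends. The button is up at the pointer and the bottle is standing, so I'm handing in.

```bash
python3 -c "
from h import *
print(ticket.job_done())"
```

```text
the job is handed in; nothing more can be done
None
```

The job is handed in at about 21 s: the button popped up in the third hole at the pointer, the long blank lies centred in both saddles and sticks out past each, and the glue bottle is still standing; the hand-in call returned no verdict.

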